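# Index a specimen cassette on the x-y stage and unclip it

## Task

On the hand-moved x-y stage, use the upright knob to bring the cassette's round mark (right-hand end) under the tip of the fixed pointer and pause there a second, then its square mark (left-hand end) and pause a second again. Then run the carrier fully out to its left-hand stop, clear of the pointer, squeeze the cassette's two opposed side catches together and lift it straight out, level. Finish still holding it squeezed in the air a good hand's breadth (about 10 cm) above the carrier, the carrier left out at the left; do not knock the pointer or disturb the other things on the bench.

Things in the scene. Friction and masses are not known exactly. Their poses are not given: they have to be found in the camera images.
- stage: Manual x-y stage: white base plate 194 x 282 x 12 mm with steel rails, fixed to the table. Origin on the table, under the middle of the slides; +x to the back (away from the robot), +y to the left, z up. Carrier plate: 113 (x, from 76 in front of the cassette's middle to 37 behind) x 92 mm, top face 50 mm above the table.
- long_slide (a joint): Lower slide, carries the cross slide along the stage's y. 0 = at the left-hand (unloading) stop, grows to 0.165 m as the carrier runs right (stage -y). At 0 the cassette's middle is at stage y = +0.072. Stays where left; about 2 N moves it.
- cross_slide (a joint): Upper slide with the carrier plate, along the stage's x. 0 = middle (cassette's middle at stage x = 0), + to the back, range -0.022 to 0.022 m. Stays where left; about 2 N moves it.
- knob (a point): Upright black knob on the carrier plate's front left corner that moves both slides: barrel 15 mm diameter from 16 to 50 mm above the plate. This point: on its axis, 34 mm above the plate (84 mm above the table), 64 mm in front and 33 mm left of the cassette's middle.
- pointer_tip (a point): Tip of the fixed pointer's steel needle, 71 mm above the table, pointing down, 5 mm above the cassette's top. The needle hangs from a thin arm 100 mm above the table that comes from a post (top 116 mm) on a magnetic foot at the back of the base, 87 mm behind the tip.
- pointer: The fixed pointer stand: dark foot 38 x 44 x 34 mm on the base plate, post, arm, needle. Origin: centre of the foot's underside; the arm points along its -x. Must not be knocked.
- cassette: Loose grey cassette, 46 (x) x 80 (y) x 16 mm, 0.15 kg, snapped into the carrier plate (1 mm play), a pale shell fragment in its pocket. Origin: centre of its underside (50 mm above the table when seated); axes as the stage's. A spring catch stands midway along its near (-x) and far (+x) side; hooked noses hold it under the plate until both are pressed in at least 3.5 mm.
- mark_round (a point): Index mark on the cassette's top: steel ring, 14 mm outside, 9 mm inside, dark centre with a dot. This point: its centre, 8 mm behind and 29 mm right of the cassette's middle.
- mark_square (a point): Index mark on the cassette's top: steel square frame, 14 mm outside, 9 mm inside, dark centre with a dot. This point: its centre, 8 mm in front and 29 mm left of the cassette's middle.
- catch_near (a joint): Near (-x) catch: 0 = out (latched), 0.005 m = pressed in. Its ribbed tab is 24 mm wide (y) and 18.5 mm tall above the carrier plate; outer face 29 mm from the cassette's middle when out, 24 mm pressed. Spring 2 N out, 4.5 N in. Pinch both tabs between the fingers, closing along the cassette's x, fingertips 2 to 5 mm above the plate.
- catch_far (a joint): Far (+x) catch, mirror image of the near one: 0 = out (latched), 0.005 m = pressed fully in.
- tape_roll: Bystander: roll of tape, 67 mm diameter, 19 mm high.
- glue_tube: Bystander: tube of glue, 104 x 29 x 23 mm.
- shell_plate: Bystander: flat brown shell plate, 37 x 71 x 6 mm.
- weighing_bottle: Bystander: small stoppered glass bottle, 38 mm diameter, 70 mm high.
- blue_cap_jar: Bystander: small capped jar, 61 mm diameter, 59 mm high.

How it is judged:
By the outcome, as a careful person would: the job done as asked, in the order asked, and still so for the second after the job is handed in, while the arm keeps its last pose, push and grip.
It also fails if it takes over 58 s, if anything falls off the work surface, if the arm or the gripper's body presses on something with over 40 N, if the wrist force passes 120 N, or if a joint passes its speed limit or range.

## Robot

A 6-joint arm with a two-finger parallel gripper is mounted at the origin on the work surface; the furniture and walls round the work are solid. World frame = base frame: x ahead of the robot, y to its left, z up, the work surface at z = 0. Lengths are in mm, angles in rad, forces in N, time in s.
With the tool pointing down it reaches from about 300 to 775 mm from the base axis. Payload 14.6 kg.
Tool frame: the origin (TCP) lies midway between the tips of the shut fingers; the grasp point (between the pads) lies 19 mm behind it; y points along the fingers, z is the direction in which the jaws open and shut, and the axes are right-handed (so a half turn about y gives the same grasp; the last joint's range is limited). The gripper opens to 94 mm and grips with 3 to 60 N. Pads are 16 mm wide; open, the fingers measure 119 mm over their backs; the gripper's body (75 mm by 177 mm) begins 78 mm behind the grasp point.
Start: joints at [-1.312, 0.3, 1.521, -0, 1.321, -0.067], TCP at [176.03, -521.059, 205.446] pointing down, gripper open.
Joint ranges: [-3.03, 3.03], [-0.79, 2.21], [0.23, 2.52], [-1.04, 4.18], [0, 3.07], [-2.55, 2.55]. Speed limits (rad/s): [2.22, 2.22, 2.57, 3.14, 3.14, 3.14].

## Interface

Orientations are given as [roll, pitch, yaw] about the fixed x, y, z axes, in that order (R = Rz(yaw) Ry(pitch) Rx(roll)).
In Python, from cell import manip gives the robot as it stands.
- The arm moves only by the tool play_rows, never from a script. Its argument "series" is a list of rows, each a list of 3 entries, a list of its own where there are three numbers: the shift along the tool's x, y, z in m, then the turn about the tool's y in rad, then the closure, from 0 (fully open) to 1 (shut). In form: [[[dx, dy, dz], twist, grip], ...]. A call has 1 to 20 rows; each row is the pose to reach, as a shift and turn from the pose measured when the call began, along the tool's axes at that moment; what a row does not reach only later rows make up. A row lasts 1/10 s, in which the tool goes at most 50 mm and 8.59 degrees, less where a joint would pass 70% of its speed; a pose out of reach is approached as far as the arm can. A call with a gripper value outside its range is refused whole. The fingers move at their own pace and stop on an object; "squeeze" is the grip in N (left out, the last holds). Time passes only in rows, so rows that repeat a pose let the fingers close. It gives the time, the measured TCP pose, the force and the opening at its end, in the units of the state.
- manip.read_state(): the state, without advancing time (a new reading comes with each control period).
- manip.camera(name): name is "side" or "top"; returns the picture (420x560x3 uint8, red, green, blue); there is no depth.
- manip.camera_params(name): a dict with "K" (3x3 intrinsics, pixels), "rvec" (rotation vector, rad) and "tvec" (3), from world to camera coordinates, as OpenCV has them. Camera axes: x right, y down, z forward; pixel columns grow to the right and rows downward; lengths in mm; the calibration is good to about 2 mm. A picture is of the moment at which its call begins. camera_params takes no time and is no camera call.
- manip.sign_off(): hands the job in, once; it reports no verdict.
The state is a dict: "clock": time; "joints": joint angles; "qd": joint speeds; "effort": joint torques, N m; "eef_pos": TCP position; "eef_rot": TCP orientation; "wrist_force": force on the tool from outside, world axes, zero at the start; "moment": the same for the moment, N m; "finger_gap": finger opening in mm.
Only numpy, scipy, OpenCV 4.12 (cv2) and the standard library are available. Lean on these libraries where they do the work, as an engineer would, in place of code of your own. Each camera call takes 0.05 s, during which the arm holds its last target. There are 200 camera calls.

## Working session

There is one attempt and no reset: what is moved stays moved. The work goes in short steps, Python scripts to look and compute and a tool call to move; the robot and the scene stay as the last step left them, time stands still between calls to the robot, and variables do not carry over. Pictures are saved under pics/ and viewed, about 8 in all and at most 12, crops included, and the job is handed in when it is done.

Besides the shell and the picture viewer there is one more tool, called after "Call:" by a JSON object that holds its "api" and its "payload", one argument or row to a line. play_rows: Moves the arm, as the interface text tells. Its arguments: {"type":"object","properties":{"series":{"type":"array","items":{"type":"array"}},"squeeze":{"type":"number"}},"required":["series"]}

```bash
ls; mkdir -p pics; python3 - <<'E'
from cell import manip
import cv2
s=manip.read_state(); print(s)
for n in("side","top"):
    print(n,manip.camera_params(n)); cv2.imwrite(f"pics/{n}0.png",manip.camera(n)[:,:,::-1])
E
```

```text
pics
{'clock': 0.0, 'joints': array([-1.31157034e+00,  3.00478642e-01,  1.52160107e+00,  1.79016339e-05,
        1.32068595e+00, -6.65620194e-02]), 'qd': array([ 0.00145259, -0.00106301, -0.00133733,  0.00067184, -0.00145071,
       -0.00035805]), 'effort': array([-2.11889535e-03, -5.31819034e+01, -3.52734911e+01,  7.07706157e-02,
        2.43942562e-02, -1.28980464e-04]), 'eef_pos': array([ 175.98321548, -520.80286411,  204.87373378]), 'eef_rot': array([-1.57196559e+00,  9.53212281e-05, -2.81580914e+00]), 'wrist_force': array([-0.26214093, -0.49007208, -0.81855054]), 'moment': array([-0.02347018, -0.00371581,  0.01953101]), 'finger_gap': 93.97227480160151}
side {'K': array([[433.40462717,   0.        , 280.57408154],
       [  0.        , 433.40462717, 205.5246664 ],
       [  0.        ,   0.        ,   1.        ]]), 'rvec': array([ 0.75182671, -2.53904931,  1.2182779 ]), 'tvec': array([436.44027652, 223.80340082, 787.91347369])}
top {'K': array([[387.78537019,   0.        , 276.4394732 ],
       [  0.        , 387.78537019, 208.25385619],
       [  0.        ,   0.        ,   1.        ]]), 'rvec': array([ 2.02400357, -2.20693006,  0.2344679 ]), 'tvec': array([ 62.983253  , 535.45202265, 812.61365025])}
```

View pics/top0.png

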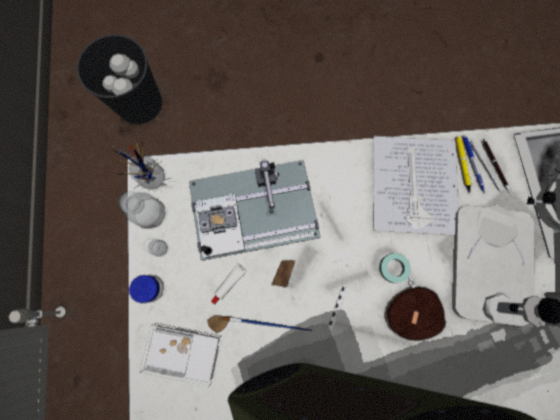

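View pics/side0.png

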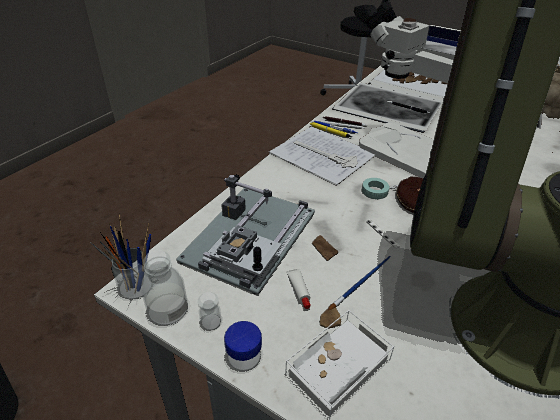

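The top picture shows the stage base with corners near (190,182), (302,160), (319,238) and (201,260), and the knob near (207,249). The cassette is near (217,218) and the pointer arm runs from (265,170) to (271,210). Next I'll take enlarged crops.

```bash
python3 - <<'E'
import cv2,numpy as np
t=cv2.imread("pics/top0.png")[150:270,180:330]; s=cv2.imread("pics/side0.png")[165:300,170:320]
t=cv2.resize(t,None,fx=5.2,fy=5,interpolation=2)
t=cv2.resize(cv2.imread("pics/top0.png")[150:265,182:328],None,fx=5,fy=5,interpolation=2)
s=cv2.resize(cv2.imread("pics/side0.png")[170:290,172:322],None,fx=5,fy=5,interpolation=2)
cv2.imwrite("pics/tc.png",t);cv2.imwrite("pics/sc.png",s)
E
```

```text
(no output)
```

View pics/tc.png

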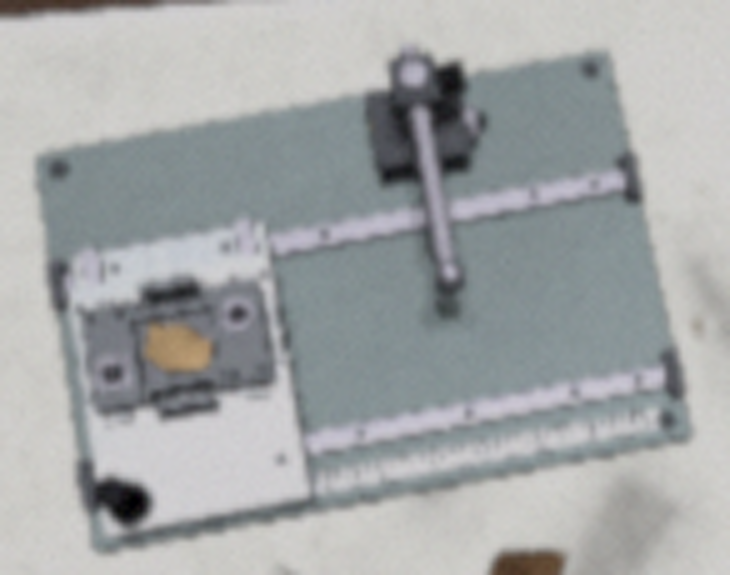

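View pics/sc.png

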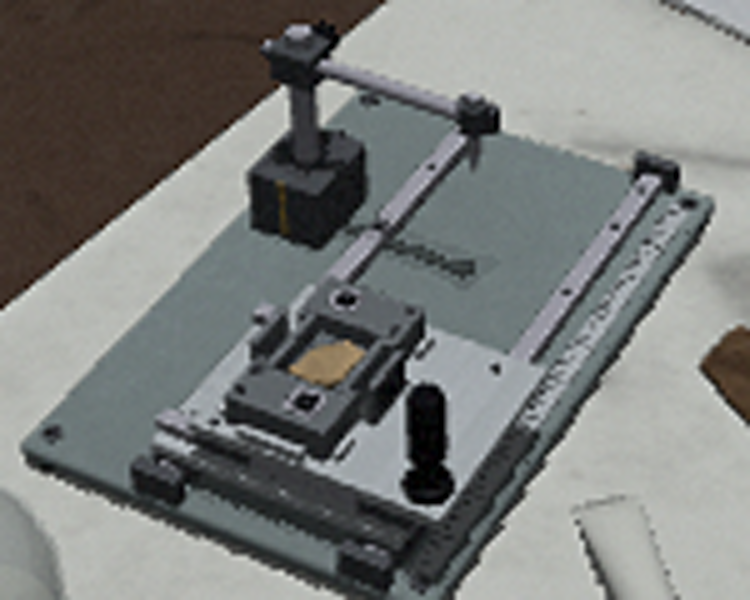

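```bash
cat > h.py <<'E'
import cv2,numpy as np
from cell import manip
P={n:manip.camera_params(n) for n in("side","top")}
def proj(n,X):
    p=P[n]; return cv2.projectPoints(np.array(X,float).reshape(-1,3),p["rvec"],p["tvec"],p["K"],None)[0].reshape(-1,2)
def ray(n,uv):
    p=P[n];R=cv2.Rodrigues(p["rvec"])[0];d=R.T@np.linalg.inv(p["K"])@[*uv,1];return -R.T@p["tvec"],d
def atz(n,uv,z):
    c,d=ray(n,uv);return c+d*(z-c[2])/d[2]
E
cat > fit.py <<'E'
from h import *
from scipy.optimize import least_squares
T=lambda a,b:((a+.5)/5-.5+182,(b+.5)/5-.5+150)
S=lambda a,b:((a+.5)/5-.5+172,(b+.5)/5-.5+170)
# params: x,y,yaw, q1,q2(cross), bx,by, tipx,tipy
obs=[("top",T(38,155),"b",97,141,12),("top",T(608,52),"b",97,-141,12),("top",T(690,437),"b",-97,-141,12),("top",T(98,550),"b",-97,141,12),
("top",T(237,313),"c",8,-29,66),("top",T(112,373),"c",-8,29,66),("top",T(130,502),"c",-64,33,100),("top",T(450,275),"p",0,0,104),
("top",T(310,497),"c",-76,-46,50),
("side",S(24,450),"b",97,141,12),("side",S(714,198),"b",-97,-141,12),("side",S(345,299),"c",8,-29,66),("side",S(305,400),"c",-8,29,66),("side",S(427,388),"c",-64,33,100),("side",S(475,168),"p",0,0,71)]
def loc(p,o):
    k,a,b,z=o[2:]
    if k=="b":a+=p[5];b+=p[6]
    if k=="c":a+=p[4];b+=72-p[3]
    if k=="p":a,b=p[7:9]
    c,s=np.cos(p[2]),np.sin(p[2]);return [p[0]+c*a-s*b,p[1]+s*a+c*b,z]
def res(p):
    r=np.array([proj(o[0],loc(p,o))[0]-o[1] for o in obs]);
    return np.r_[r.ravel(),p[3]/4*.3,p[5]/10*.3,p[6]/10*.3]
x0=atz("top",(255,210),12)
f=least_squares(res,[x0[0],x0[1],0.2,0,0,0,0,0,-40],loss="soft_l1")
p=f.x
if __name__=="__main__":
    print(p.round(2));r=res(p)[:-3].reshape(-1,2)
    for o,e in zip(obs,r):print(o[0],o[2:],e.round(1))
    for nm,o in(("tip",("","","p",0,0,71)),("cass",("","","c",0,0,50)),("knob",("","","c",-64,33,84)),("round",("","","c",8,-29,66)),("square",("","","c",-8,29,66))):print(nm,np.round(loc(p,o),1))
    print({n:-cv2.Rodrigues(P[n]["rvec"])[0].T@P[n]["tvec"] for n in P})
    for nm,uv,z in(("glue",(228,284),12),("jar",(145,289),59),("bottle",(157,246),70),("shell",(284,273),6),("tape",(395,267),19)):print(nm,atz("top",uv,z).round())
E
python3 fit.py
```

```text
[ 5.5134e+02  7.8700e+01  1.1000e-01 -1.3600e+00 -1.7550e+01  0.0000e+00
 -8.7200e+00 -1.9190e+01 -4.9680e+01]
top ('b', 97, 141, 12) [-1.4  0.1]
top ('b', 97, -141, 12) [-0. -1.]
top ('b', -97, -141, 12) [1.1 0.1]
top ('b', -97, 141, 12) [-0.8  1.3]
top ('c', 8, -29, 66) [ 0.  -0.1]
top ('c', -8, 29, 66) [ 0.2 -0. ]
top ('c', -64, 33, 100) [-4.  -2.1]
top ('p', 0, 0, 104) [-0.1 -0.1]
top ('c', -76, -46, 50) [ 0.4 -0.3]
side ('b', 97, 141, 12) [-0.6 -1.4]
side ('b', -97, -141, 12) [ 1.1 -0.5]
side ('c', 8, -29, 66) [ 0.5 -0.1]
side ('c', -8, 29, 66) [0.5 0.1]
side ('c', -64, 33, 100) [0.2 0.6]
side ('p', 0, 0, 71) [ 0.1 -0. ]
tip [537.7  27.2  71. ]
cass [525.9 149.7  50. ]
knob [458.7 175.5  84. ]
round [537.  121.8  66. ]
square [514.8 177.7  66. ]
{'side': array([124.17428711, 638.09052617, 662.41750131]), 'top': array([360.23892519,  35.2299438 , 905.54043042])}
glue [383. 140.  12.]
jar [387. 311.  59.]
bottle [475. 281.  70.]
shell [397.  11.   6.]
tape [ 388. -240.   19.]
```

```bash
sed -i 's/T(130,502)/T(107,491)/' fit.py; cat >> h.py <<'E'
from scipy.spatial.transform import Rotation as Ro
def to(w,ydir=None):
    "tool-frame shift (m) to world TCP target w (mm); twists bringing jaws to heading ydir (rad)"
    s=manip.read_state();R=Ro.from_euler("xyz",s["eef_rot"]).as_matrix()
    o=(R.T@(np.array(w)-s["eef_pos"])/1000).round(4)
    j=R[:,2];h=np.arctan2(j[1],j[0])
    tw=None if ydir is None else [round(-((ydir-h+k*np.pi+np.pi/2)%np.pi-np.pi/2+m*np.pi),3) for k in(0,) for m in(0,1,-1)]
    print("to",w,o,"twist",tw,"q6",s["joints"][5].round(3),"t",s["clock"]);return o
E
python3 fit.py; python3 -c "
from h import *
to([456,176,205],np.pi/2+.11);to([456,176,140]);to([456,176,71])"
```

```text
[ 5.5133e+02  7.9020e+01  1.1000e-01 -1.4000e+00 -1.7350e+01  0.0000e+00
 -9.0200e+00 -1.9130e+01 -5.0040e+01]
top ('b', 97, 141, 12) [-1.4 -0. ]
top ('b', 97, -141, 12) [ 0.1 -1. ]
top ('b', -97, -141, 12) [1.  0.2]
top ('b', -97, 141, 12) [-0.9  1.2]
top ('c', 8, -29, 66) [-0.2 -0.2]
top ('c', -8, 29, 66) [-0.  -0.2]
top ('c', -64, 33, 100) [ 0.3 -0. ]
top ('p', 0, 0, 104) [-0.1 -0.1]
top ('c', -76, -46, 50) [ 0.1 -0.3]
side ('b', 97, 141, 12) [-0.7 -1.5]
side ('b', -97, -141, 12) [ 1.2 -0.4]
side ('c', 8, -29, 66) [ 0.3 -0. ]
side ('c', -8, 29, 66) [0.2 0.2]
side ('c', -64, 33, 100) [-0.1  0.7]
side ('p', 0, 0, 71) [ 0.1 -0. ]
tip [537.7  27.2  71. ]
cass [526.2 150.1  50. ]
knob [459.1 176.1  84. ]
round [537.3 122.2  66. ]
square [515.2 178.1  66. ]
{'side': array([124.17428711, 638.09052617, 662.41750131]), 'top': array([360.23892519,  35.2299438 , 905.54043042])}
glue [383. 140.  12.]
jar [387. 311.  59.]
bottle [475. 281.  70.]
shell [397.  11.   6.]
tape [ 388. -240.   19.]
to [456, 176, 205] [-0.4883  0.0006 -0.5705] twist [np.float64(0.216), np.float64(-2.926), np.float64(3.357)] q6 -0.067 t 0.1
to [456, 176, 140] [-0.4883  0.0656 -0.5705] twist None q6 -0.067 t 0.1
to [456, 176, 71] [-0.4883  0.1346 -0.5704] twist None q6 -0.067 t 0.1
```

Call:
{"api": "play_rows", "payload": {
  "series": [
    [[-0.012,-0.01,-0.014],0.0,0.5],
    [[-0.04,-0.02,-0.047],0.01,0.5],
    [[-0.07,-0.02,-0.082],0.03,0.5],
    [[-0.1,-0.02,-0.117],0.04,0.5],
    [[-0.13,-0.02,-0.152],0.06,0.5],
    [[-0.16,-0.02,-0.187],0.07,0.5],
    [[-0.19,-0.02,-0.222],0.08,0.5],
    [[-0.22,-0.02,-0.257],0.1,0.5],
    [[-0.25,-0.02,-0.292],0.11,0.5],
    [[-0.28,-0.02,-0.327],0.13,0.5],
    [[-0.31,-0.02,-0.362],0.14,0.5],
    [[-0.34,-0.02,-0.397],0.15,0.5],
    [[-0.37,-0.02,-0.432],0.16,0.5],
    [[-0.4,-0.02,-0.467],0.18,0.5],
    [[-0.43,-0.02,-0.502],0.19,0.5],
    [[-0.46,-0.01,-0.537],0.21,0.5],
    [[-0.48,0.0,-0.56],0.216,0.5],
    [[-0.491,0.01,-0.5735],0.216,0.5],
    [[-0.491,0.02,-0.5735],0.216,0.5],
    [[-0.491,0.03,-0.5735],0.216,0.5]
  ],
  "squeeze": 12
}}

```text
clock: 2.1
eef_pos: [457.2, 179.3, 174.6]
eef_rot: [-1.571, -0.001, -3.031]
wrist_force: [0.1, -0.6, -0.4]
finger_gap: 47.3
```

```bash
python3 -c "
from h import *
to([459,176,130],np.pi/2+.11);to([459,176,70]);cv2.imwrite('pics/s1.png',cv2.resize(manip.camera('side')[100:300,150:390,::-1],None,fx=3,fy=3,interpolation=2))
s=manip.read_state();print(s['eef_pos'],s['joints'],s['eef_rot'])"
```

```text
to [459, 176, 130] [-0.0015  0.0446  0.0035] twist [np.float64(0.0), np.float64(-3.141), np.float64(3.142)] q6 1.759 t 2.1
to [459, 176, 70] [-0.0015  0.1046  0.0035] twist None q6 1.759 t 2.1
[456.66591645 178.77496275 173.25872432] [2.97934235e-01 1.99269044e-01 1.72459566e+00 9.69896629e-04
 1.22031314e+00 1.75882466e+00] [-1.57120710e+00 -2.70988152e-03 -3.03202039e+00]
```

View pics/s1.png

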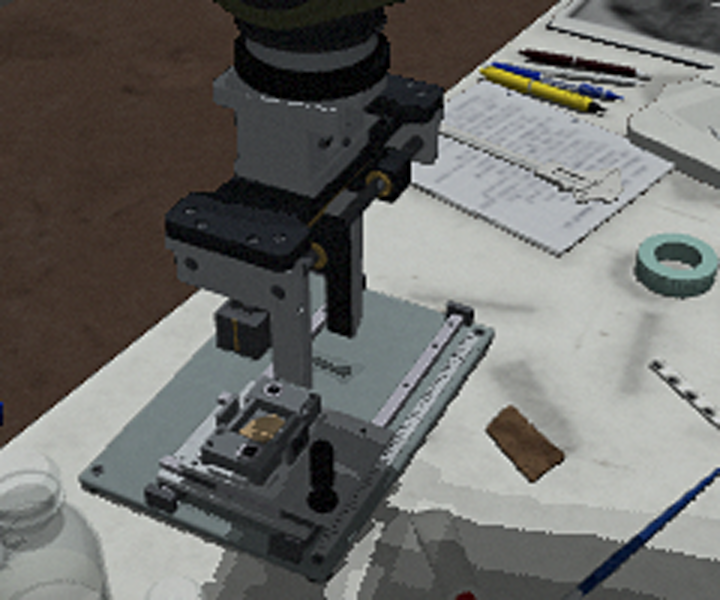

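The gripper is above the knob (knob at crop (322,478)), with the jaws set along stage y. Next I descend and grip.

Call:
{"api": "play_rows", "payload": {
  "series": [
    [[-0.0015,0.015,0.0035],0,0.5],
    [[-0.0015,0.035,0.0035],0,0.5],
    [[-0.0015,0.055,0.0035],0,0.5],
    [[-0.0015,0.075,0.0035],0,0.5],
    [[-0.0015,0.09,0.0035],0,0.5],
    [[-0.0015,0.1,0.0035],0,0.5],
    [[-0.0015,0.102,0.0035],0,0.5],
    [[-0.0015,0.102,0.0035],0,0.5],
    [[-0.0015,0.102,0.0035],0,0.7],
    [[-0.0015,0.102,0.0035],0,0.8],
    [[-0.0015,0.102,0.0035],0,0.95],
    [[-0.0015,0.102,0.0035],0,0.95],
    [[-0.0015,0.102,0.0035],0,0.95],
    [[-0.0015,0.102,0.0035],0,0.95]
  ],
  "squeeze": 12
}}

```text
clock: 3.55
eef_pos: [458.3, 175.5, 71.4]
eef_rot: [-1.571, -0.003, -3.032]
wrist_force: [-1.1, -0.1, 1.8]
finger_gap: 14.9
```

```bash
cat > see.py <<'E'
import sys;from h import *
tag=sys.argv[1]
for n in("side","top"):
    c=proj(n,[float(v) for v in sys.argv[2:5]])[0].astype(int)
    im=manip.camera(n)[:,:,::-1];x,y=c[0]-37,c[1]-30
    globals()[n]=cv2.resize(im[y:y+60,x:x+38*2],None,fx=5,fy=8 if 0 else 5,interpolation=2);print(n,"origin",x,y)
cv2.imwrite(f"pics/{tag}.png",np.hstack([side,top]))
E
python3 see.py k1 459 176 80; python3 -c "
from h import *
p=manip.read_state();print(p['eef_pos'],p['finger_gap'],p['wrist_force'])"
```

```text
side origin 220 225
top origin 168 218
[458.28716074 175.50164353  71.36653025] 14.58851903397036 [-1.10401768  0.85768576  2.11396061]
```

```bash
python3 -c "
from h import *
to([458.7,80.5,71.4])"
```

```text
to [458.7, 80.5, 71.4] [ 0.01   -0.      0.0945] twist None q6 1.751 t 3.65
```

Call:
{"api": "play_rows", "payload": {
  "series": [
    [[0.0005,0,0.004],0,0.95],
    [[0.001,0,0.011],0,0.95],
    [[0.002,0,0.02],0,0.95],
    [[0.003,0,0.03],0,0.95],
    [[0.004,0,0.04],0,0.95],
    [[0.005,0,0.05],0,0.95],
    [[0.006,0,0.06],0,0.95],
    [[0.007,0,0.07],0,0.95],
    [[0.008,0,0.079],0,0.95],
    [[0.009,0,0.087],0,0.95],
    [[0.0095,0,0.092],0,0.95],
    [[0.01,0,0.0945],0,0.95],
    [[0.01,0,0.0945],0,0.95],
    [[0.01,0,0.0945],0,0.95],
    [[0.01,0,0.0945],0,0.95]
  ]
}}

```text
clock: 5.15
eef_pos: [458.6, 80.6, 71.3]
eef_rot: [-1.571, -0.003, -3.032]
wrist_force: [-0.7, -1.4, 2.9]
finger_gap: 14.9
```

```bash
python3 see.py r1 537 35 71; python3 -c "
from h import *
to([458.7,80.5,71.4])
p=manip.read_state();print(p['eef_pos'],p['finger_gap'],p['wrist_force'])"
```

```text
side origin 227 175
top origin 231 178
to [458.7, 80.5, 71.4] [-0.0001 -0.0001  0.0001] twist None q6 1.556 t 5.25
[458.60938129  80.59880927  71.33664059] 14.44644747722777 [-1.09824828 -0.94934423  2.52787754]
```

View pics/r1.png

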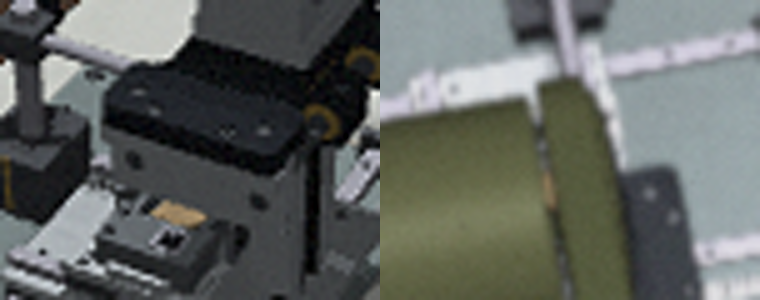

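```bash
python3 -c "
from h import *
print(proj('side',[515.6,83.1,66]),'seen',260.2,222.8)
w=lambda *a:to(a)
w(458.6,80.6,140);w(440,-150,140)"
```

```text
[[260.50133257 222.71456021]] seen 260.2 222.8
to (458.6, 80.6, 140) [ 0.0002 -0.0687 -0.    ] twist None q6 1.556 t 5.25
to (440, -150, 140) [ 0.044  -0.0686  0.2271] twist None q6 1.556 t 5.25
```

The visible square mark is at side pixel (260,223), within 0.3 px of the prediction, but the gripper hides the round mark. I'll release the knob and step aside, which also serves as the pause, then look directly.

Call:
{"api": "play_rows", "payload": {
  "series": [
    [[0,0,0],0,0.7],
    [[0,0,0],0,0.6],
    [[0,0,0],0,0.5],
    [[0,0,0],0,0.5],
    [[0,-0.02,0],0,0.5],
    [[0,-0.045,0],0,0.5],
    [[0,-0.068,0],0,0.5],
    [[0.005,-0.08,0.025],0,0.5],
    [[0.012,-0.08,0.06],0,0.5],
    [[0.02,-0.08,0.1],0,0.5],
    [[0.028,-0.08,0.14],0,0.5],
    [[0.035,-0.08,0.18],0,0.5],
    [[0.044,-0.08,0.215],0,0.5],
    [[0.044,-0.08,0.227],0,0.5]
  ]
}}

```text
clock: 6.65
eef_pos: [439.4, -152.3, 151.4]
eef_rot: [-1.571, -0.003, -3.034]
wrist_force: [0.6, 0.7, -0.1]
finger_gap: 46.9
```

```bash
python3 see.py r2 537 35 71
```

```text
side origin 227 175
top origin 231 178
```

View pics/r2.png

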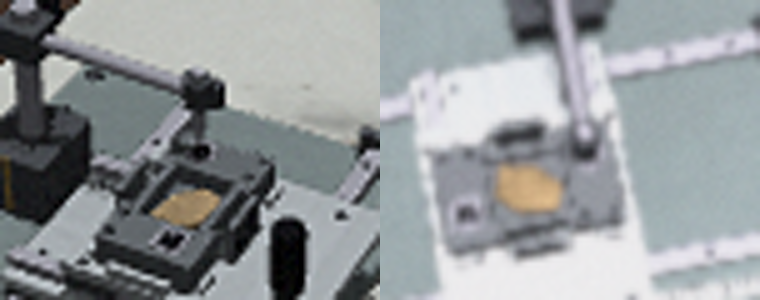

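```bash
python3 -c "
from h import *
f=lambda n,X,ox,oy:((proj(n,X)[0]-[ox,oy]+.5)*5-.5).round()
for nm,X in(('tip',[537.7,27.2,71]),('rnd',[537.7,27.2,66]),('sq',[515.6,83.1,66])):print(nm,f('side',X,227,175),f('top',X,231,178)+[380,0])
im=np.hstack([cv2.resize(manip.camera(n)[y:y+30,x:x+40,::-1],None,fx=10,fy=10,interpolation=2) for n,x,y in(('side',248,192),('top',255,192))]);cv2.imwrite('pics/r3.png',im)"
```

```text
tip [200. 143.] [585. 151.]
rnd [200. 152.] [586. 153.]
sq [170. 241.] [463. 213.]
```

View pics/r3.png

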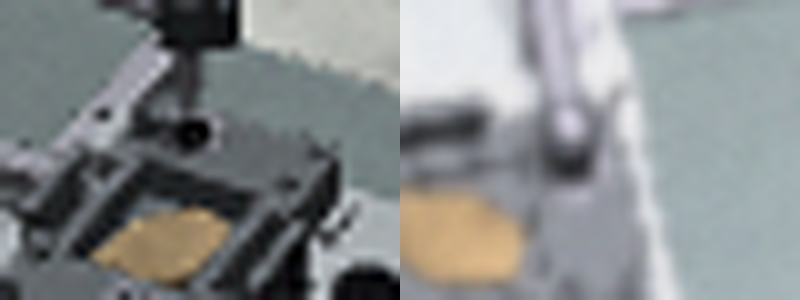

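Seen from the side, the dark centre of the round mark is at 5x crop (202,151), against (200,152) for directly under the tip. That is within about 1 mm, and it has now rested there for over 1 s. Next I regrip and go to the square mark.

```bash
python3 -c "
from h import *
to((458.6,80.6,150));to((458.6,80.6,71.3),np.pi/2+.11)
to((480.7,25.2,71.3))"
```

```text
to (458.6, 80.6, 150) [-0.0436  0.0013 -0.2262] twist None q6 1.056 t 6.85
to (458.6, 80.6, 71.3) [-0.0439  0.08   -0.2262] twist [np.float64(-0.0), np.float64(-3.142), np.float64(3.142)] q6 1.056 t 6.85
to (480.7, 25.2, 71.3) [-0.0598  0.0799 -0.1687] twist None q6 1.056 t 6.85
```

Call:
{"api": "play_rows", "payload": {
  "series": [
    [[-0.005,0,-0.025],0,0.5],
    [[-0.012,0,-0.06],0,0.5],
    [[-0.02,0,-0.1],0,0.5],
    [[-0.028,0,-0.14],0,0.5],
    [[-0.035,0,-0.18],0,0.5],
    [[-0.043,0,-0.215],0,0.5],
    [[-0.0438,0,-0.2262],0,0.5],
    [[-0.0438,0,-0.2262],0,0.5],
    [[-0.0438,0.01,-0.2262],0,0.5],
    [[-0.0439,0.03,-0.2262],0,0.5],
    [[-0.0439,0.05,-0.2262],0,0.5],
    [[-0.0439,0.07,-0.2262],0,0.5],
    [[-0.0439,0.08,-0.2262],0,0.5],
    [[-0.0439,0.08,-0.2262],0,0.5],
    [[-0.0439,0.08,-0.2262],0,0.7],
    [[-0.0439,0.08,-0.2262],0,0.8],
    [[-0.0439,0.08,-0.2262],0,0.95],
    [[-0.0439,0.08,-0.2262],0,0.95],
    [[-0.0439,0.08,-0.2262],0,0.95],
    [[-0.0439,0.08,-0.2262],0,0.95]
  ]
}}

```text
clock: 8.85
eef_pos: [458.8, 80.7, 71.6]
eef_rot: [-1.571, -0.003, -3.031]
wrist_force: [-1.3, -0.0, 3.1]
finger_gap: 14.8
```

```bash
python3 -c "
from h import *
to((458.6,80.6,71.3))
to((480.7,25.2,71.3))"
```

```text
to (458.6, 80.6, 71.3) [0.0002 0.0003 0.    ] twist None q6 1.555 t 8.85
to (480.7, 25.2, 71.3) [-0.0157  0.0002  0.0575] twist None q6 1.555 t 8.85
```

Call:
{"api": "play_rows", "payload": {
  "series": [
    [[-0.001,0,0.003],0,0.95],
    [[-0.002,0,0.009],0,0.95],
    [[-0.005,0,0.018],0,0.95],
    [[-0.0077,0,0.028],0,0.95],
    [[-0.0104,0,0.038],0,0.95],
    [[-0.013,0,0.048],0,0.95],
    [[-0.015,0,0.055],0,0.95],
    [[-0.0157,0,0.0575],0,0.95],
    [[-0.0157,0,0.0575],0,0.95],
    [[-0.0157,0,0.0575],0,0.95],
    [[-0.0157,0,0.0575],0,0.95],
    [[-0.0157,0,0.0575],0,0.95],
    [[-0.0157,0,0.0575],0,0.95],
    [[-0.0157,0,0.0575],0,0.95],
    [[-0.0157,0,0.0575],0,0.95],
    [[-0.0157,0,0.0575],0,0.95],
    [[-0.0157,0,0.0575],0,0.95],
    [[-0.0157,0,0.0575],0,0.95],
    [[-0.0157,0,0.0575],0,0.95],
    [[-0.0157,0,0.0575],0,0.95]
  ]
}}

```text
clock: 10.85
eef_pos: [480.8, 25.3, 71.6]
eef_rot: [-1.572, -0.002, -3.032]
wrist_force: [0.9, 0.4, 5.8]
finger_gap: 14.7
```

Call:
{"api": "play_rows", "payload": {
  "series": [
    [[0,0,0],0,0.7],
    [[0,0,0],0,0.6],
    [[0,0,0],0,0.5],
    [[0,0,0],0,0.5],
    [[0,-0.02,0],0,0.5],
    [[0,-0.045,0],0,0.5],
    [[0,-0.068,0],0,0.5],
    [[0.005,-0.08,0.025],0,0.5],
    [[0.012,-0.08,0.06],0,0.5],
    [[0.02,-0.08,0.1],0,0.5],
    [[0.028,-0.08,0.14],0,0.5],
    [[0.035,-0.08,0.18],0,0.5],
    [[0.044,-0.08,0.21],0,0.5],
    [[0.044,-0.08,0.22],0,0.5]
  ]
}}

```text
clock: 12.25
eef_pos: [460.6, -200.5, 151.3]
eef_rot: [-1.572, -0.003, -3.034]
wrist_force: [0.5, -0.2, -0.8]
finger_gap: 47.1
```

```bash
python3 -c "
from h import *
f=lambda n,X,ox,oy:((proj(n,X)[0]-[ox,oy]+.5)*10-.5).round()
for nm,X in(('tip',[537.7,27.2,71]),('sq',[537.7,27.2,66]),('knobtop',[480.7,25.2,100])):print(nm,f('side',X,248,192),f('top',X,255,192)+[400,0])
im=np.hstack([cv2.resize(manip.camera(n)[y:y+45,x:x+40,::-1],None,fx=10,fy=10,interpolation=2) for n,x,y in(('side',248,192),('top',255,192))]);cv2.imwrite('pics/q1.png',im)"
```

```text
tip [191. 116.] [571. 162.]
sq [191. 134.] [572. 167.]
knobtop [423.  98.] [603. 397.]
```

View pics/q1.png

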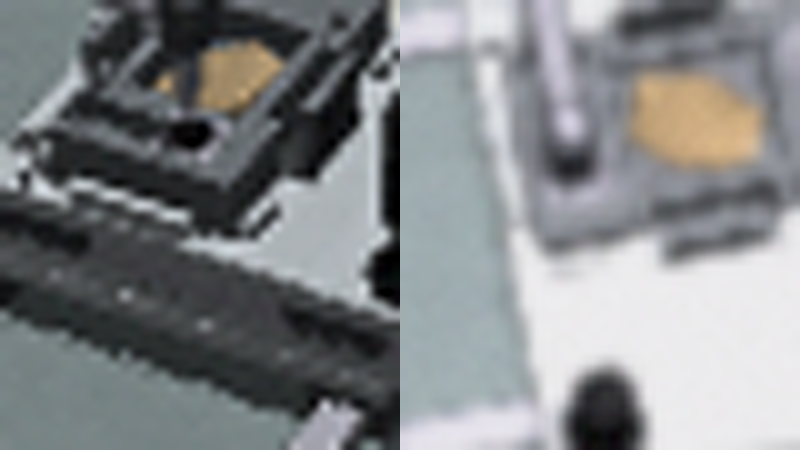

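The dark centre of the square mark is at (193,134), against (191,134) for directly under the tip, so it is on target and paused for over 1 s. Next I regrip and run it back to the left stop.

```bash
python3 -c "
from h import *
to((480.7,25.3,150));to((480.7,25.3,71.4))"
```

```text
to (480.7, 25.3, 150) [-0.0434  0.0014 -0.2207] twist None q6 0.983 t 12.35
to (480.7, 25.3, 71.4) [-0.0437  0.08   -0.2207] twist None q6 0.983 t 12.35
```

Call:
{"api": "play_rows", "payload": {
  "series": [
    [[-0.005,0,-0.025],0,0.5],
    [[-0.012,0,-0.06],0,0.5],
    [[-0.02,0,-0.1],0,0.5],
    [[-0.028,0,-0.14],0,0.5],
    [[-0.035,0,-0.18],0,0.5],
    [[-0.043,0,-0.212],0,0.5],
    [[-0.0436,0,-0.2207],0,0.5],
    [[-0.0436,0,-0.2207],0,0.5],
    [[-0.0437,0.01,-0.2207],0,0.5],
    [[-0.0437,0.03,-0.2207],0,0.5],
    [[-0.0437,0.05,-0.2207],0,0.5],
    [[-0.0437,0.07,-0.2207],0,0.5],
    [[-0.0437,0.08,-0.2207],0,0.5],
    [[-0.0437,0.08,-0.2207],0,0.5],
    [[-0.0437,0.08,-0.2207],0,0.7],
    [[-0.0437,0.08,-0.2207],0,0.8],
    [[-0.0437,0.08,-0.2207],0,0.95],
    [[-0.0437,0.08,-0.2207],0,0.95],
    [[-0.0437,0.08,-0.2207],0,0.95],
    [[-0.0437,0.08,-0.2207],0,0.95]
  ]
}}

```text
clock: 14.35
eef_pos: [480.9, 25.4, 71.7]
eef_rot: [-1.572, -0.002, -3.033]
wrist_force: [-0.3, -0.4, 3.6]
finger_gap: 14.6
```

```bash
python3 -c "
from h import *
to((458.3,173.5,71.3))
to((458.3,175.5,71.3))"
```

```text
to (458.3, 173.5, 71.3) [ 0.0064  0.0006 -0.1497] twist None q6 1.438 t 14.35
to (458.3, 175.5, 71.3) [ 0.0062  0.0006 -0.1517] twist None q6 1.438 t 14.35
```

Call:
{"api": "play_rows", "payload": {
  "series": [
    [[0,0,-0.004],0,0.95],
    [[0.0005,0,-0.012],0,0.95],
    [[0.001,0,-0.023],0,0.95],
    [[0.0015,0,-0.035],0,0.95],
    [[0.002,0,-0.047],0,0.95],
    [[0.0025,0,-0.059],0,0.95],
    [[0.003,0,-0.071],0,0.95],
    [[0.0035,0,-0.083],0,0.95],
    [[0.004,0,-0.095],0,0.95],
    [[0.0045,0,-0.107],0,0.95],
    [[0.005,0,-0.119],0,0.95],
    [[0.0055,0,-0.13],0,0.95],
    [[0.006,0,-0.139],0,0.95],
    [[0.006,0,-0.145],0,0.95],
    [[0.006,0,-0.149],0,0.95],
    [[0.006,0,-0.15],0,0.95],
    [[0.006,0,-0.151],0,0.95],
    [[0.006,0,-0.152],0,0.95],
    [[0.006,0,-0.152],0,0.95]
  ]
}}

```text
clock: 16.25
eef_pos: [458.4, 175.7, 71.8]
eef_rot: [-1.572, -0.003, -3.033]
wrist_force: [-0.8, -0.7, -1.0]
finger_gap: 14.5
```

Call:
{"api": "play_rows", "payload": {
  "series": [
    [[0,0,-0.0007],0,0.95],
    [[0,0,-0.0014],0,0.95],
    [[0,0,-0.002],0,0.95],
    [[0,0,-0.002],0,0.95]
  ]
}}

```text
clock: 16.65
eef_pos: [458.3, 176.7, 71.7]
eef_rot: [-1.57, -0.003, -3.034]
wrist_force: [-0.3, -10.8, 0.1]
finger_gap: 14.9
```

The 10.8 N reaction shows the carrier is on the left stop. I'll release the knob and rise.

Call:
{"api": "play_rows", "payload": {
  "series": [
    [[0,0,0],0,0.8],
    [[0,0,0],0,0.65],
    [[0,0,0],0,0.5],
    [[0,0,0],0,0.5],
    [[0,-0.015,0],0,0.5],
    [[0,-0.04,0],0,0.5],
    [[0,-0.065,0],0,0.5],
    [[0,-0.08,0],0,0.5],
    [[0,-0.085,0],0,0.5]
  ]
}}

```text
clock: 17.55
eef_pos: [459.1, 177.1, 158.3]
eef_rot: [-1.571, -0.0, -3.033]
wrist_force: [-0.6, 0.3, 0.8]
finger_gap: 47.1
```

```bash
python3 -c "
from h import *
to((526.2,150.8,150),.11)"
```

```text
to (526.2, 150.8, 150) [-0.0639  0.0083  0.0334] twist [np.float64(1.569), np.float64(-1.573), np.float64(4.711)] q6 1.757 t 17.55
```

Call:
{"api": "play_rows", "payload": {
  "series": [
    [[-0.004,0,0.002],-0.1,0.3],
    [[-0.01,0,0.006],-0.24,0.19],
    [[-0.017,0,0.009],-0.38,0.19],
    [[-0.024,0,0.012],-0.52,0.19],
    [[-0.031,0,0.016],-0.66,0.19],
    [[-0.038,0,0.02],-0.8,0.19],
    [[-0.045,0,0.024],-0.94,0.19],
    [[-0.052,0,0.027],-1.08,0.19],
    [[-0.058,0,0.03],-1.22,0.19],
    [[-0.062,0,0.032],-1.36,0.19],
    [[-0.0639,0,0.0334],-1.48,0.19],
    [[-0.0639,0,0.0334],-1.56,0.19],
    [[-0.0639,0,0.0334],-1.573,0.19],
    [[-0.0639,0,0.0334],-1.573,0.19]
  ]
}}

```text
clock: 18.95
eef_pos: [526.0, 150.8, 157.7]
eef_rot: [-1.572, -0.0, -1.462]
wrist_force: [0.9, 0.1, -0.1]
finger_gap: 75.9
```

```bash
python3 -c "
from h import *
to((526.2,150.8,80),.11);to((526.2,150.8,53.5),.11)
im=cv2.resize(manip.camera('side')[165:275,165:315,::-1],None,fx=5,fy=5,interpolation=2);cv2.imwrite('pics/c1.png',im)
f=lambda X:((proj('side',X)[0]-[165,165]+.5)*5-.5).round()
R=Ro.from_euler('z',.11).as_matrix();c=np.array([526.2,150.8,0])
for l in([8,-29,66],[-8,29,66],[-64,33,100],[-29,0,68.5],[-76,46,50]):print(l,f(c+R@l))
print(manip.read_state()['eef_pos'],manip.read_state()['finger_gap'])"
```

```text
to (526.2, 150.8, 80) [-0.      0.0777  0.0003] twist [np.float64(-0.001), np.float64(-3.143), np.float64(3.14)] q6 0.104 t 18.95
to (526.2, 150.8, 53.5) [-0.      0.1042  0.0003] twist [np.float64(-0.001), np.float64(-3.143), np.float64(3.14)] q6 0.104 t 18.95
[8, -29, 66] [380. 325.]
[-8, 29, 66] [340. 427.]
[-64, 33, 100] [461. 417.]
[-29, 0, 68.5] [424. 393.]
[-76, 46, 50] [475. 545.]
[526.01783748 150.81009607 157.89231372] 76.05272661880663
```

View pics/c1.png

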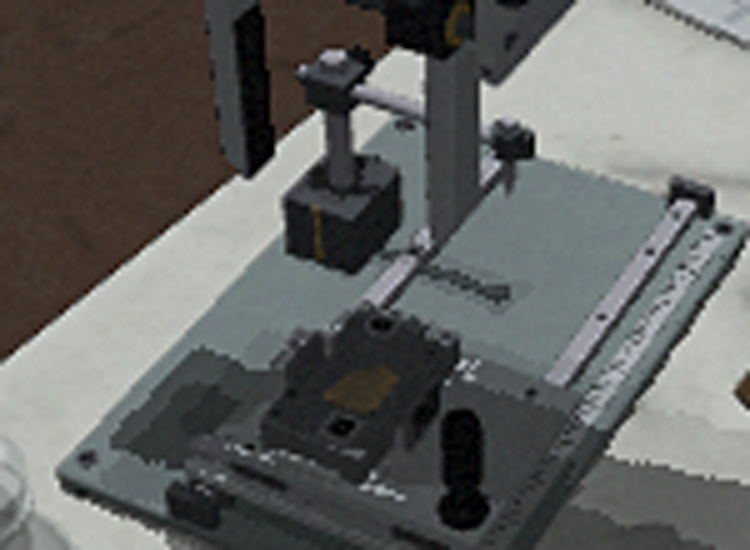

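The marks at (381,325) and (342,427) match the prediction to within 0.5 px (1 mm). I'll descend and pinch.

Call:
{"api": "play_rows", "payload": {
  "series": [
    [[0,0.012,0],0,0.19],
    [[0,0.03,0],0,0.19],
    [[0,0.05,0],0,0.19],
    [[0,0.068,0],0,0.19],
    [[0,0.082,0],0,0.19],
    [[0,0.092,0],0,0.19],
    [[0,0.099,0],0,0.19],
    [[0,0.103,0],0,0.19],
    [[0,0.1045,0],0,0.19],
    [[0,0.1045,0],0,0.19]
  ]
}}

```text
clock: 20.0
eef_pos: [526.1, 150.8, 53.6]
eef_rot: [-1.571, -0.0, -1.463]
wrist_force: [-0.3, 0.7, -0.2]
finger_gap: 76.1
```

Call:
{"api": "play_rows", "payload": {
  "series": [
    [[0,0,0],0,0.32],
    [[0,0,0],0,0.36],
    [[0,0,0],0,0.4],
    [[0,0,0],0,0.44],
    [[0,0,0],0,0.5],
    [[0,0,0],0,0.6],
    [[0,0,0],0,0.6],
    [[0,0,0],0,0.6],
    [[0,0,0],0,0.6],
    [[0,0,0],0,0.6]
  ],
  "squeeze": 22
}}

```text
clock: 21.0
eef_pos: [526.3, 150.9, 53.9]
eef_rot: [-1.57, -0.0, -1.463]
wrist_force: [-1.1, -0.5, 5.9]
finger_gap: 47.2
```

Gap is 47 mm, so both catches are pressed in. Lifting straight up.

Call:
{"api": "play_rows", "payload": {
  "series": [
    [[0,-0.002,0],0,0.6],
    [[0,-0.005,0],0,0.6],
    [[0,-0.009,0],0,0.6],
    [[0,-0.014,0],0,0.6],
    [[0,-0.02,0],0,0.6],
    [[0,-0.027,0],0,0.6],
    [[0,-0.035,0],0,0.6],
    [[0,-0.044,0],0,0.6],
    [[0,-0.053,0],0,0.6],
    [[0,-0.062,0],0,0.6],
    [[0,-0.071,0],0,0.6],
    [[0,-0.08,0],0,0.6],
    [[0,-0.088,0],0,0.6],
    [[0,-0.095,0],0,0.6],
    [[0,-0.1,0],0,0.6],
    [[0,-0.104,0],0,0.6],
    [[0,-0.105,0],0,0.6],
    [[0,-0.105,0],0,0.6],
    [[0,-0.105,0],0,0.6],
    [[0,-0.105,0],0,0.6]
  ],
  "squeeze": 25
}}

```text
clock: 23.0
eef_pos: [526.2, 150.8, 158.6]
eef_rot: [-1.571, -0.0, -1.463]
wrist_force: [-0.4, -0.0, -2.0]
finger_gap: 47.1
```

```bash
python3 -c "
from h import *
im=cv2.resize(manip.camera('side')[120:300,130:330,::-1],None,fx=3.3,fy=3.3,interpolation=2);cv2.imwrite('pics/e1.png',im)
print(manip.read_state())"
```

```text
{'clock': 23.05, 'joints': array([ 2.12397007e-01,  3.36524993e-01,  1.58530863e+00, -2.01155930e-04,
        1.21991764e+00,  1.04242880e-01]), 'qd': array([-0.00229751, -0.00161111, -0.00048035,  0.00013788,  0.00122312,
        0.00103206]), 'effort': array([ 3.20748450e-04, -5.49147606e+01, -3.46421099e+01,  6.96104136e-02,
        7.98410329e-03,  1.84975574e-04]), 'eef_pos': array([526.19916487, 150.86372506, 158.68220576]), 'eef_rot': array([-1.57093443e+00, -2.04367922e-04, -1.46257303e+00]), 'wrist_force': array([-0.83279082,  0.42847436, -1.65164701]), 'moment': array([-0.05711271, -0.11404312,  0.02114029]), 'finger_gap': 47.15769278197618}
```

View pics/e1.png

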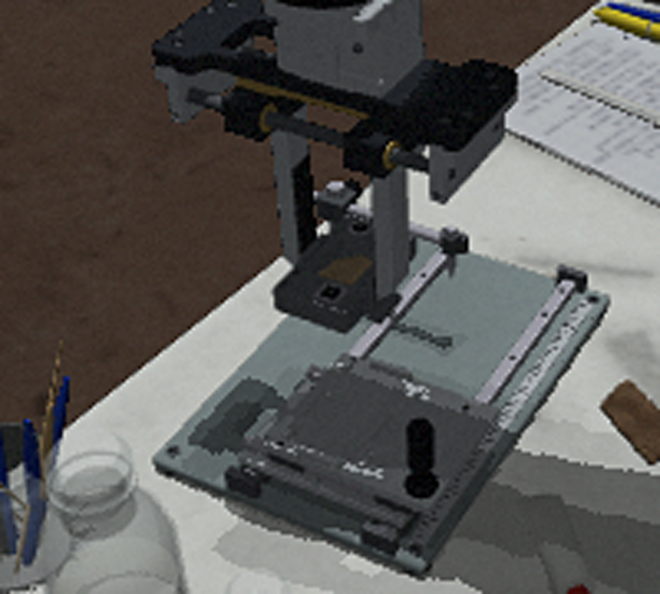

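The cassette is level between the fingers at (335,285), about 10.5 cm up. The carrier is empty at the left stop and the pointer still stands.

```bash
python3 -c "
from cell import manip
print(manip.sign_off())"
```

```text
the job is handed in; nothing more can be done
None
```

The job is done and handed in at about 23 s of the 58 s allowed. The cassette is held squeezed and level, about 10.5 cm above the carrier.

- **Marks:** I gripped the knob and brought the round mark, then the square mark, under the pointer tip. Each stayed there for more than a second. The close-up side pictures put each mark within about 1 mm of the tip. In the top view at the round mark, my rough reading of the square mark was about 1.5 mm off the prediction; I made a 0.5 mm correction on the next move. I let go of the knob at each mark to look past the gripper, then gripped it again.
- **Left stop:** I ran the carrier left until the stop pushed back with about 11 N.
- **Catches and lift:** I pinched both catches to a 47 mm gap, against 48 mm for fully pressed, and lifted straight up. The wrist then carried about 1.7 to 2 N, roughly the 1.5 N the cassette weighs.
- **Last picture:** The carrier is empty at the left and the pointer looks as it did before. I took no final top view of the other things on the bench; the arm's route kept clear of them. No other check failed.

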